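# Set an inspection microscope to 40 degrees, clamp it and switch its ring light on

## Robot

A 6-joint arm with a two-finger parallel gripper is mounted at the origin on the work surface. World frame = base frame: x ahead of the robot, y to its left, z up, the work surface at z = 0. Lengths are in m, angles in rad, forces in N, time in s.
With the tool pointing down it reaches from about 0.4 to 0.825 m from the base axis. Payload 7 kg.
Tool frame: the origin (TCP) lies at the very end of the fingers, on their centre line; the grasp point (between the pads) lies arm.hold_point_z behind it (arm.hold_point_z is the distance from the TCP to the grasp point, in m); z points along the fingers, y is the line along which they close (so a half turn about z gives the same grasp; the last joint's range is limited). The gripper opens to 88 mm and grips with 3 to 60 N. Pads are 19 mm wide; open, the fingers measure 130 mm over their backs; the gripper's body (78 mm by 193 mm) begins 47 mm behind the grasp point.
Start: joints at [1.513, 0.359, 0.012, 0, -1.224, -0.288], TCP at [0.229, 0.635, 0.227] pointing down, gripper open.
Joint ranges: [-3.07, 3.07], [-1.43, 2.12], [-1.02, 1.25], [-3.03, 1.67], [-3.05, -0], [-3.03, 3.03]. Speed limits (rad/s): [2.39, 2.39, 3.01, 3.14, 3.14, 3.14].

## Interface

Orientations are given as [roll, pitch, yaw] about the fixed x, y, z axes, in that order (R = Rz(yaw) Ry(pitch) Rx(roll)).
In Python, from station import arm gives the robot as it stands.
- The arm moves only by the tool nudge_tcp, called as name(argument=value, ...) on one line, values as JSON. Schema: {"type":"object","properties":{"rows":{"type":"array","items":{"type":"object","properties":{"jaw":{"type":"number"},"trans":{"type":"array","items":{"type":"number"},"minItems":3,"maxItems":3},"rz":{"type":"number"}},"additionalProperties":false,"required":["jaw"]},"minItems":1,"maxItems":20},"grip_force":{"type":"number"},"only":{"type":"string"},"quiet":{"type":"boolean"},"lines":{"type":"string"}},"required":["rows"],"additionalProperties":false}. rows is a list of rows, 1 to 20 of them, each an object with the fields jaw (the finger opening in m), trans (a list: dx, dy, dz in m), rz (a turn about the tool's z in rad); a field left out counts as zero (the opening has to be given); each row is the pose to reach, as a shift and turn from the pose commanded when the call began, along the tool's axes at that moment; what a row does not reach only later rows make up. A row lasts 1/12 s, in which the tool goes at most 0.0417 m and 0.125 rad, less where a joint would pass 70% of its speed; a pose out of reach is approached as far as the arm can. The fingers move at their own pace and stop on an object; grip_force is the grip in N (left out, the last holds). Time passes only in rows, so rows that do not move let the fingers close. The tool returns the time, the measured TCP pose, the force, the opening and the grip force at its end. only (a regular expression) keeps the lines of the reply that match it, lines (a string "A,B") keeps lines A to B, and quiet returns only ok. Input that does not fit is refused with a message, and nothing moves.
- arm.get_state(): the state, without advancing time (a new reading comes with each control period).
- arm.grab_frame(name): name is "scene" or "top"; returns the picture (384x512x3 uint8, red, green, blue); there is no depth.
- arm.camera_params(name): a dict with "fx", "fy", "cx", "cy" (pixels), "D" ([k1, k2, p1, p2, k3] as OpenCV has them; the pictures are not rectified), "T" (4x4, takes a point from camera to world coordinates). Camera axes: x right, y down, z forward; pixel columns grow to the right and rows downward; lengths in m; the calibration is good to about 2 mm. A picture is of the moment at which its call begins. camera_params takes no time and is no camera call.
- arm.job_done(): hands the job in; it is judged then, once.
The state is a dict: "t": time; "q": joint angles; "qd": joint speeds; "joint_efforts": joint torques, N m; "eef_pos": TCP position; "ee_rot": TCP orientation; "force": force on the tool from outside, world axes, zero at the start; "moment": the same for the moment, N m; "width": finger opening in m; "gripper_force": force on a finger pad.
Only numpy, scipy, OpenCV 4.12 (cv2) and the standard library are available. Lean on these libraries where they do the work, as an engineer would, in place of code of your own. Each camera call takes 0.05 s, during which the arm holds its last target. There are 200 camera calls.

## Task

The board has to be looked at from the side: undo the T-shaped clamp knob of the microscope, lean the top of its head toward the robot to the 40-degree mark, and do the knob up firmly again. Then switch the ring light on with the big push-push button on top of the head, pressing squarely down on it so that the head is not shoved off its mark, and see that it stays down when you let go; the switch is worn, so if it springs back out, press it again. Leave the other things on the bench where they are.

Things in the scene. Friction and masses are not known exactly. Their poses are not given: they have to be found in the camera images.
- scope: Inspection microscope, bolted down. Origin: on the table, straight below the middle of the tilt axis; x points away from the robot's side, y left, z up. Base plate 14 mm thick, x -100 to 160, y -110 to 150 mm. A post at x 0, y 110 carries a clamp block 58 x 50 x 56 mm, top at z 188. The tilt axis lies along y at z 160; a 24 mm shaft runs along it from block to head.
- scale_pointer (a point): Tip of the steel pointer fixed on the clamp block (scope x 0, y 67, z 191 mm), over a dark drum 52 mm in diameter, 21 mm wide, that turns with the head. White marks on the drum every 10 degrees, longer ones every 20; the one under the pointer is the head's lean. Upright, a long mark (0) is under it; 40 is the second long mark from there, on the side away from the robot.
- head_pivot (a point): Middle of the head, on the tilt axis. z: the head's long axis, toward the button; y: the tilt axis. Along z: black round camera body, 60 mm diameter, from -40 to 82 mm; holder ring, 70 mm diameter, -18 to 18; white ring light, 72 mm diameter, -78 to -62; objective to -80; bezel, 52 mm diameter, to 89.5; then the button. Its weight is nearly balanced about the axis.
- head (a joint): Lean of the head, rad: 0 upright, positive with its top toward the robot's side (scope -x); the 40-degree mark is 0.698. Stops at -0.35 and 1.15. Knob loose: it yields to a light push (0.14 N m) and stays where left. Knob firm: it still slips at about 0.5 N m, so some 5 N across the head at its top end shifts it; a push along the head's axis does not.
- knob_grip (a point): Grip point of the clamp knob, on its upright turning axis (scope x 0, y 110 mm), 215 mm above the table. Black T-bar 66 mm long (this point's x), 16 mm thick (its y), with side faces from z 198 to 226 mm; below it a short stem, and the block's top at z 188. Grip it across its thickness from straight above.
- light_button (a joint): Push-push button, m pushed in: 0 out (light off), 0.0066 caught down (on), 0.011 to 0.0125 at its solid end stop. Spring: 2.5 N at first, 5.5 N at the end; press till about 10 N, then let go: it changes over only if pressed to the end. Pressed when caught, it comes out. Worn: the first press may not catch and it springs out; the next catches. Starts out.
- button_top (a point): Middle of the flat top of the button, a plain steel cap 40 mm in diameter; z points out of it, along the head's axis. Standing out it is 104 mm from head_pivot and 14.5 mm proud of the bezel; caught down, 97.4 mm from head_pivot.
- clamp_knob (a joint): Turn of the clamp knob in rad; grows clockwise seen from above, which tightens. 0: stop, fully loose. Up to 0.5 the clamp is free, above it bites harder and harder; firm from 1.15 on, solid stop at 1.6. It starts firm, and stays where it is left; turning takes about 0.15 N m.
- board_holder: Bystander: green circuit board in an aluminium holder, 70 x 124 x 16 mm, loose on the base plate on the side away from the robot. Origin: centre of its underside.
- phone: Bystander: black phone 150 x 72 x 9 mm lying loose to the left of the microscope. Origin: centre of its underside.
- solder_spool: Bystander: metal solder spool, 60 mm in diameter, 46 mm high, standing loose to the right of the microscope. Origin: centre of its underside.
- screwdriver: Bystander: grey-handled screwdriver 180 mm long lying loose to the right of the microscope. Origin: its middle, on the table.

How it is judged:
By the outcome, as a careful person would: the job done as asked, in the order asked, and still so for the second after the job is handed in, with the robot touching nothing.
It also fails if it takes over 72 s, if anything falls off the work surface, if the arm or the gripper's body presses on something with over 40 N, if the wrist force passes 120 N, or if a joint passes its speed limit or range.

## Working session

There is one attempt and no reset: what is moved stays moved. The work goes in short steps, Python scripts to look and compute and a tool call to move; the robot and the scene stay as the last step left them, time stands still between calls to the robot, and variables do not carry over. Pictures are saved under pics/ and viewed, at most 10 in all, crops included, and the job is handed in when it is done.

```bash
ls; mkdir -p pics
```

Run:
```python
from station import arm
import cv2,numpy as np
for n in("scene","top"):
    f=arm.grab_frame(n);cv2.imwrite(f"pics/{n}0.png",f[:,:,::-1])
    p=arm.camera_params(n);print(n,p["fx"],p["cx"],p["cy"],p["D"],np.round(p["T"],3).tolist())
print(arm.hold_point_z,arm.get_state())
```

```text
pics
station.py
scene 352.54501444390183 248.02835744138378 195.1576210424887 [-0.07788264  0.          0.          0.          0.        ] [[-0.195, 0.843, -0.501, 0.923], [0.981, 0.163, -0.108, 0.099], [-0.009, -0.512, -0.859, 0.821], [0.0, 0.0, 0.0, 1.0]]
top 433.1241185564791 256.03374759495415 188.1347202352365 [-0.13139176  0.          0.          0.          0.        ] [[-0.006, -0.99, 0.141, 0.403], [-1.0, 0.005, -0.009, 0.019], [0.008, -0.141, -0.99, 1.118], [0.0, 0.0, 0.0, 1.0]]
0.0188 {'t': 0.1, 'q': array([ 1.51312958e+00,  3.59299527e-01,  1.11908656e-02, -3.31452884e-04,
       -1.22410157e+00, -2.88074447e-01]), 'qd': array([ 3.04177119e-05, -1.08260513e-03,  1.42198604e-03, -2.34478354e-04,
       -6.07959796e-05, -4.80354183e-04]), 'joint_efforts': array([-2.34316649e-03, -5.84161341e+01,  2.93753046e+01,  7.01562747e+00,
        1.01677689e-02, -5.25513099e-05]), 'eef_pos': array([0.22864001, 0.63464795, 0.22574   ]), 'ee_rot': array([ 3.14014847e+00, -1.02971827e-04, -3.45853967e-01]), 'force': array([-0.41964767,  0.18714026, -0.04991683]), 'moment': array([-0.02957628, -0.03198624, -0.06459757]), 'gripper_force': 0.0, 'width': 0.08765670108737166}
```

View pics/scene0.png

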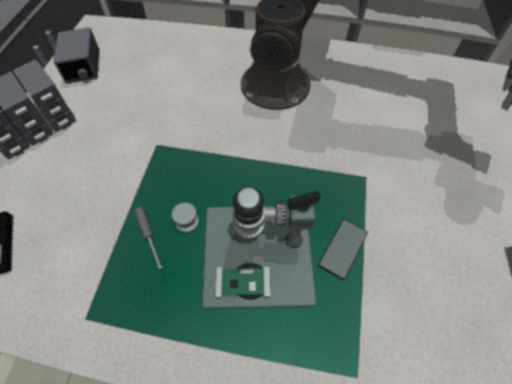

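View pics/top0.png

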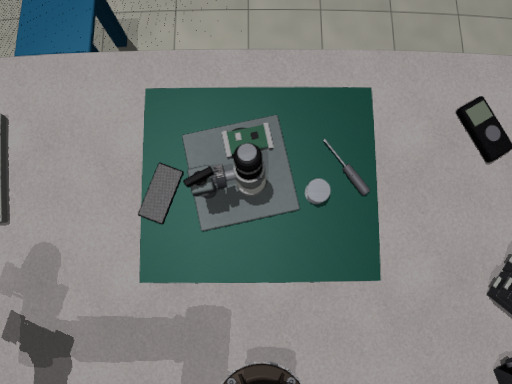

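The scene view shows the scope with its head at (249,205), the black knob at (303,200), the spool at (184,216), the screwdriver at (148,237), the phone at (344,249) and the board at (243,283). In the top view the plate corners are near (183,135), (278,116), (299,210) and (202,231), the knob is at (200,177) and the head top at (247,153).

Create h.py:
```python
from station import arm
import cv2,numpy as np
P={n:arm.camera_params(n) for n in("scene","top")}
def K(n): p=P[n]; return np.array([[p["fx"],0,p["cx"]],[0,p["fy"],p["cy"]],[0,0,1]])
def ray(n,uv):
    u=cv2.undistortPoints(np.float64([[uv]]),K(n),np.array(P[n]["D"]))[0,0]
    T=np.array(P[n]["T"]); return T[:3,3],T[:3,:3]@np.array([u[0],u[1],1])
def onz(n,uv,z):
    o,d=ray(n,uv); return o+d*(z-o[2])/d[2]
def tri(a,b):
    (o,d),(p,e)=ray("scene",a),ray("top",b)
    s=np.linalg.lstsq(np.c_[d,-e],p-o,rcond=None)[0]
    x,y=o+d*s[0],p+e*s[1]; return (x+y)/2,np.linalg.norm(x-y)
def proj(n,X):
    T=np.linalg.inv(P[n]["T"]); return cv2.projectPoints(np.float64(X).reshape(-1,1,3),cv2.Rodrigues(T[:3,:3])[0],T[:3,3],K(n),np.array(P[n]["D"]))[0][:,0]
def crop(n,f,x0,y0,w,h,s,name):
    cv2.imwrite(name,cv2.resize(f[y0:y0+h,x0:x0+w,::-1],None,fx=s,fy=s,interpolation=cv2.INTER_CUBIC))
```

Run:
```python
from h import *
a=cv2.imread("pics/scene0.png");b=cv2.imread("pics/top0.png")
box={"scene":(175,170,165,160),"top":(165,95,160,160)}
vis=[]
for n,f in(("scene",a),("top",b)):
    x0,y0,w,h=box[n]; c=f[y0:y0+h,x0:x0+w]
    hsv=cv2.cvtColor(c,cv2.COLOR_BGR2HSV)
    g=((hsv[...,1]<90)).astype(np.uint8)
    g=cv2.morphologyEx(g,cv2.MORPH_OPEN,np.ones((3,3)))
    cs,_=cv2.findContours(g,0,2); m=max(cs,key=cv2.contourArea)
    r=cv2.boxPoints(cv2.minAreaRect(m))+[x0,y0]
    ap=cv2.approxPolyDP(cv2.convexHull(m),6,True)[:,0]+[x0,y0]
    print(n,"poly",[(p.tolist(),np.round(onz(n,p,.014)[:2],3).tolist()) for p in ap])
    k=(f.max(2)<38).astype(np.uint8)
    N,l,st,ce=cv2.connectedComponentsWithStats(k)
    for i in range(1,N):
        if st[i,4]>40 and x0<ce[i,0]<x0+w and y0<ce[i,1]<y0+h: print("dark",st[i],ce[i].round(1))
    vis.append(cv2.resize(c[:,:160],(400,400) if h==160 else None,interpolation=cv2.INTER_CUBIC))
cv2.imwrite("pics/crop0.png",np.hstack(vis))
```

```text
scene poly [([207, 208], [0.511, -0.1]), ([243, 187], [0.429, -0.021]), ([318, 192], [0.407, 0.179]), ([315, 305], [0.707, 0.203]), ([203, 307], [0.76, -0.045])]
dark [288 197  31  13 182] [302.4 203.1]
dark [234 205  26  13  82] [246.  213.2]
top poly [([277, 115], [0.755, -0.048]), ([299, 209], [0.505, -0.101]), ([201, 230], [0.453, 0.149]), ([184, 182], [0.577, 0.195]), ([182, 135], [0.702, 0.203])]
dark [232 145  30  35 478] [248.8 165.4]
dark [184 167  30  20 293] [199.3 177.4]
dark [162 171  21  53  76] [172.1 198.2]
dark [193 183  33  15 120] [211.2 190.8]
```

View pics/crop0.png

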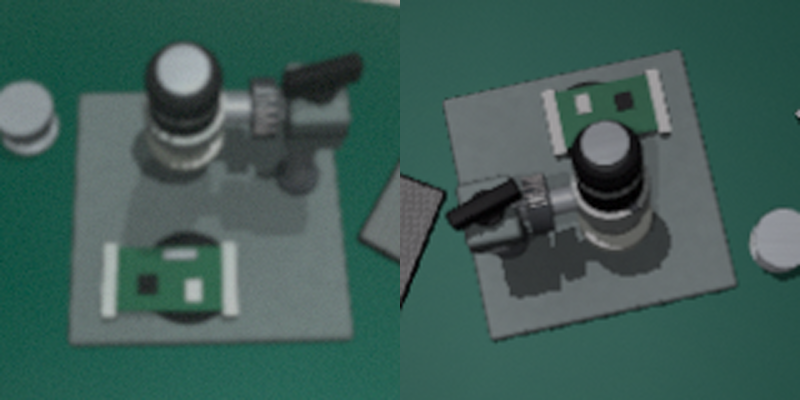

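The enlarged crop shows the clamp bar at about 117° world, which is knob ≈1.3 rad, and the button cap as a silver disc on top of a near-upright head. Drum marks are visible in both views. Next I compute the poses and cross-check them.

Add to h.py:
```python
yaw=0.2085; O=np.array([.5788,.0252,0])
Rs=np.array([[np.cos(yaw),-np.sin(yaw),0],[np.sin(yaw),np.cos(yaw),0],[0,0,1]])
W=lambda x,y,z:O+Rs@np.array([x,y,z])
S=lambda p:Rs.T@(np.array(p)-O)
def tool(p):  # shift from commanded/measured TCP to world point p, in tool axes (tool down)
    s=arm.get_state(); y=s["ee_rot"][2]; d=np.array(p)-s["eef_pos"]
    return np.array([d[0]*np.cos(y)+d[1]*np.sin(y), d[0]*np.sin(y)-d[1]*np.cos(y), -d[2]]).round(4), y
def cap(f,guess,r=14):
    g=cv2.GaussianBlur(cv2.cvtColor(f,cv2.COLOR_RGB2GRAY),(3,3),0)
    x,y=np.int32(np.round(guess)); m=np.zeros_like(g); cv2.circle(m,(int(x),int(y)),r,255,-1)
    hsv=cv2.cvtColor(f,cv2.COLOR_RGB2HSV)
    t=((g>110)&(m>0)&(hsv[...,1]<70)).astype(np.uint8)
    n,l,st,ce=cv2.connectedComponentsWithStats(t)
    i=min(range(1,n),key=lambda i:np.hypot(*(ce[i]-guess))-st[i,4]*.05)
    return ce[i],st[i]
```

Run:
```python
from h import *
a=cv2.imread("pics/scene0.png")[:,:,::-1].copy();b=cv2.imread("pics/top0.png")[:,:,::-1].copy()
ca,sa=cap(a,(249.4,198.8));cb,sb=cap(b,(247,153));print(ca,sa,cb,sb)
B,e=tri(ca,cb);print("button",B,e,"scope",S(B),"lean",np.arctan2(-S(B)[0],S(B)[2]-.16))
k,e=tri((303,201),(199,177));print("knob~",k,e,S(k))
for n in P: print(n,"pred knob,button,pointer",proj(n,[W(0,.11,.226),W(0,0,.264),W(0,.067,.191)]).round(1).tolist())
k2=(b.max(2)<38).astype(np.uint8)[165:190,180:216]
pts=cv2.findNonZero(k2).astype(np.float32).reshape(-1,2)+[180,165]
w=np.array([onz("top",p,.226)[:2] for p in pts]);r=cv2.minAreaRect(w.astype(np.float32)*1000)
v=np.linalg.svd(w-w.mean(0),full_matrices=False)[2][0];print(r,"bar yaw",np.arctan2(v[1],v[0]),S([*w.mean(0),.226]))
K0=W(0,.11,.207);print(tool(K0),K0)
```

```text
[248.12012012 197.48948949] [238 188  21  20 333] [246.50666667 151.86666667] [238 144  18  17 225]
button [0.59945638 0.02938415 0.25847142] 0.0005414665098691714 scope [ 2.10751056e-02 -1.82182821e-04  2.58471420e-01] lean -0.21084172045024657
knob~ [0.55689101 0.13226449 0.20672792] 0.0005551708778922565 [0.00072707 0.10928074 0.20672792]
scene pred knob,button,pointer [[304.4, 195.8], [248.2, 186.3], [281.3, 204.8]]
top pred knob,button,pointer [[197.5, 175.9], [248.7, 161.3], [218.9, 174.5]]
((547.0047607421875, 133.43209838867188), (48.381282806396484, 70.50283813476562), 8.477357864379883) bar yaw 1.8444146829932375 [-0.00439788  0.10705026  0.226     ]
(array([0.4781, 0.3611, 0.0187]), np.float64(-0.345853967426214)) [0.55603081 0.13281768 0.207     ]
```

Run:
```python
from h import *
for n,bx in(("scene",(280,188,325,215)),("top",(180,162,218,190))):
    f=cv2.imread(f"pics/{n}0.png");x0,y0,x1,y1=bx
    for th in(28,33,38):
        k=(f[y0:y1,x0:x1].max(2)<th).astype(np.uint8)
        N,l,st,ce=cv2.connectedComponentsWithStats(k);i=1+np.argmax(st[1:,4])
        pts=np.argwhere(l==i)[:,::-1]+[x0,y0]
        w=np.array([onz(n,p,.22)[:2] for p in pts]);r=cv2.minAreaRect((w*1000).astype(np.float32))
        v=np.linalg.svd(w-w.mean(0),full_matrices=False)[2][0];print(n,th,st[i],"yaw",np.arctan2(v[1],v[0])%np.pi,r)
A,B=onz("top",(184.2,183.8),.226),onz("top",(213,169),.226);print(np.arctan2(*(A-B)[1::-1])%np.pi,np.linalg.norm(A-B))
A,B=onz("scene",(289,202),.22),onz("scene",(319.8,196.4),.22);print(np.arctan2(*(A-B)[1::-1])%np.pi,np.linalg.norm(A-B))
```

```text
scene 28 [20 15  1  1  1] yaw 0.0 ((570.3681640625, 126.55990600585938), (0.0, 0.0), 0.0)
scene 33 [ 9 14 16  6 46] yaw 1.9339181063333317 ((575.621826171875, 120.26632690429688), (10.857491493225098, 29.911224365234375), 16.860820770263672)
scene 38 [  8   9  31  13 182] yaw 2.0520070830744617 ((569.794189453125, 134.27008056640625), (21.129261016845703, 62.53168869018555), 22.13800621032715)
top 28 [  6   8  28  17 132] yaw 2.0641350614440737 ((547.1806640625, 127.11823272705078), (16.19081687927246, 61.983394622802734), 30.464508056640625)
top 33 [  6   5  28  20 190] yaw 2.098233691239464 ((552.7952880859375, 129.7230987548828), (28.631847381591797, 62.721981048583984), 21.08831214904785)
top 38 [  4   5  30  20 293] yaw 2.058701348575637 ((552.095458984375, 130.00393676757812), (29.78437042236328, 63.21147155761719), 32.278602600097656)
2.048030025505504 0.06759951555359467
1.9653700858184036 0.06314014188513582
```

nudge_tcp(rows=[{"jaw": 0.05,"trans": [0.1,0.1,-0.08],"rz": 0.12},{"jaw": 0.05,"trans": [0.1,0.1,-0.08],"rz": 0.25},{"jaw": 0.05,"trans": [0.2,0.15,-0.08],"rz": 0.37},{"jaw": 0.05,"trans": [0.2,0.15,-0.08],"rz": 0.5},{"jaw": 0.05,"trans": [0.3,0.23,-0.08],"rz": 0.62},{"jaw": 0.05,"trans": [0.3,0.23,-0.08],"rz": 0.744},{"jaw": 0.05,"trans": [0.4,0.3,-0.08],"rz": 0.744},{"jaw": 0.05,"trans": [0.4,0.3,-0.08],"rz": 0.744},{"jaw": 0.05,"trans": [0.4781,0.3611,-0.08],"rz": 0.744},{"jaw": 0.05,"trans": [0.4781,0.3611,-0.08],"rz": 0.744},{"jaw": 0.05,"trans": [0.4781,0.3611,-0.08],"rz": 0.744},{"jaw": 0.05,"trans": [0.4781,0.3611,-0.08],"rz": 0.744},{"jaw": 0.05,"trans": [0.4781,0.3611,-0.08],"rz": 0.744},{"jaw": 0.05,"trans": [0.4781,0.3611,-0.08],"rz": 0.744},{"jaw": 0.05,"trans": [0.4781,0.3611,-0.08],"rz": 0.744},{"jaw": 0.05,"trans": [0.4781,0.3611,-0.08],"rz": 0.744},{"jaw": 0.05,"trans": [0.4781,0.3611,-0.08],"rz": 0.744},{"jaw": 0.05,"trans": [0.4781,0.3611,-0.08],"rz": 0.744}], grip_force=25)

```text
t: 1.6
eef_pos: [0.556, 0.1331, 0.3061]
ee_rot: [3.141, 0.0, -1.091]
force: [0.0, 0.4, 1.1]
width: 0.05
gripper_force: 0.0
```

Run:
```python
from h import *
print(tool(W(0,.11,.207)), arm.get_state()["q"].round(2))
f=arm.grab_frame("top");g=arm.grab_frame("scene")
a=cv2.resize(g[170:290,220:340,::-1],(400,400),interpolation=2);b=cv2.resize(f[110:230,150:270,::-1],(400,400),interpolation=2)
cv2.imwrite("pics/c1.png",np.hstack([a,b]))
```

```text
(array([0.0003, 0.0001, 0.0991]), np.float64(-1.0907377820379018)) [ 0.58  0.15 -0.09 -0.   -1.33 -0.1 ]
```

View pics/c1.png

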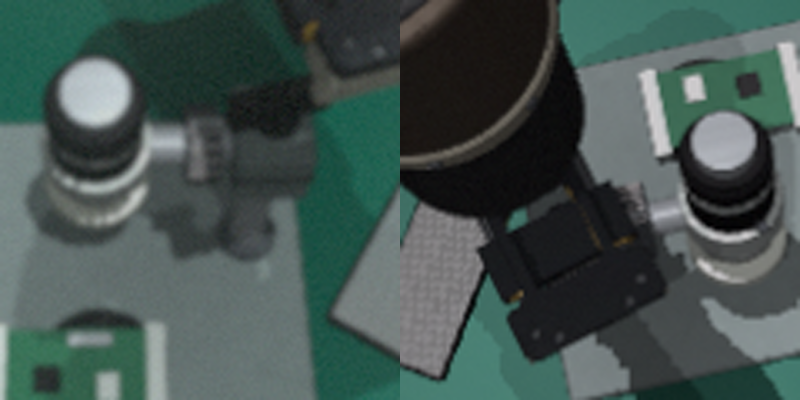

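The gripper is above the knob, with the head clear of it. In the top crop the gripper is centred near (570,260) and the head cap near (722,140). I descend and grip.

nudge_tcp(rows=[{"jaw": 0.05,"trans": [0,0,0.04]},{"jaw": 0.05,"trans": [0,0,0.075]},{"jaw": 0.05,"trans": [0,0,0.099]},{"jaw": 0.05,"trans": [0,0,0.099]},{"jaw": 0.05,"trans": [0,0,0.099]},{"jaw": 0,"trans": [0,0,0.099]},{"jaw": 0,"trans": [0,0,0.099]},{"jaw": 0,"trans": [0,0,0.099]},{"jaw": 0,"trans": [0,0,0.099]},{"jaw": 0,"trans": [0,0,0.099]},{"jaw": 0,"trans": [0,0,0.099]},{"jaw": 0,"trans": [0,0,0.099]}], grip_force=25)

```text
t: 2.7
eef_pos: [0.5564, 0.1333, 0.2081]
ee_rot: [-3.141, -0.0, -1.09]
force: [-1.5, 0.1, 2.7]
width: 0.0156
gripper_force: 25.0
```

nudge_tcp(rows=[{"jaw": 0,"rz": -0.1},{"jaw": 0,"rz": -0.2},{"jaw": 0,"rz": -0.3},{"jaw": 0,"rz": -0.4},{"jaw": 0,"rz": -0.5},{"jaw": 0,"rz": -0.6},{"jaw": 0,"rz": -0.7},{"jaw": 0,"rz": -0.8},{"jaw": 0,"rz": -0.9},{"jaw": 0,"rz": -1.0},{"jaw": 0,"rz": -1.1},{"jaw": 0,"rz": -1.1},{"jaw": 0,"rz": -1.1}], grip_force=25)

```text
t: 3.78
eef_pos: [0.5561, 0.1327, 0.208]
ee_rot: [3.141, 0.0, 0.007]
force: [-2.0, -3.2, 5.5]
width: 0.0159
gripper_force: 25.0
```

```bash
python3 -c "
from h import *
s=arm.get_state();print(s['moment'],s['force'],s['q'].round(2),s['width'])"
```

```text
[-0.93572459  1.00053133  0.08097234] [-1.96745232 -3.20206605  5.49344992] [ 0.58  0.2  -0.25  0.   -1.12  1.  ] 0.01591045694251983
```

nudge_tcp(rows=[{"jaw": 0.045},{"jaw": 0.045},{"jaw": 0.045},{"jaw": 0.045,"trans": [0,0,-0.03]},{"jaw": 0.045,"trans": [0,0,-0.07]},{"jaw": 0.03,"trans": [0,0,-0.1]},{"jaw": 0.0,"trans": [0,0,-0.1],"rz": -0.1},{"jaw": 0,"trans": [0,0,-0.1],"rz": -0.2}], grip_force=20)

```text
t: 4.45
eef_pos: [0.5572, 0.1339, 0.3099]
ee_rot: [-3.14, -0.004, 0.213]
force: [-1.4, -0.3, -1.2]
width: 0.031
gripper_force: 0.0
```

Run:
```python
from h import *
print(tool(W(.085,0,.30)),tool(W(.085,0,.21)))
g=arm.grab_frame("scene");f=arm.grab_frame("top")
B,e=tri(cap(g,(248.1,197.5))[0],cap(f,(246.5,151.9))[0]);print(S(B),e,np.arctan2(-S(B)[0],S(B)[2]-.16))
```

```text
(array([0.0831, 0.1112, 0.0099]), np.float64(0.21333558570154443)) (array([0.0831, 0.1112, 0.0999]), np.float64(0.21333558570154443))
[ 0.02273103 -0.00300519  0.25830141] 0.00254662122244429 -0.22724400447771864
```

nudge_tcp(rows=[{"jaw": 0,"trans": [0.083,0.04,0]},{"jaw": 0,"trans": [0.083,0.08,0]},{"jaw": 0,"trans": [0.083,0.111,0]},{"jaw": 0,"trans": [0.083,0.111,0]},{"jaw": 0,"trans": [0.083,0.111,0.03]},{"jaw": 0,"trans": [0.083,0.111,0.07]},{"jaw": 0,"trans": [0.083,0.111,0.1]},{"jaw": 0,"trans": [0.083,0.111,0.1]},{"jaw": 0,"trans": [0.083,0.111,0.1]}], grip_force=20)

```text
t: 5.3
eef_pos: [0.6598, 0.0416, 0.206]
ee_rot: [3.141, 0.004, 0.208]
force: [1.0, -0.1, 1.2]
width: 0.0006
gripper_force: 0.0
```

Run:
```python
from h import *
s=arm.get_state();print(S(s["eef_pos"]),s["force"],tool(W(.012,0,.21)))
```

```text
[ 0.08261198 -0.00074338  0.20601939] [ 1.04450861 -0.05607614  1.2066548 ] (array([-0.0706, -0.0007, -0.004 ]), np.float64(0.20753693537587048))
```

nudge_tcp(rows=[{"jaw": 0,"trans": [-0.015,0,0]},{"jaw": 0,"trans": [-0.025,0,0]},{"jaw": 0,"trans": [-0.03,0,0]},{"jaw": 0,"trans": [-0.036,0,0]},{"jaw": 0,"trans": [-0.042,0,0]},{"jaw": 0,"trans": [-0.048,0,0]},{"jaw": 0,"trans": [-0.053,0,0]},{"jaw": 0,"trans": [-0.058,0,0]},{"jaw": 0,"trans": [-0.062,0,0]},{"jaw": 0,"trans": [-0.065,0,0]},{"jaw": 0,"trans": [-0.065,0,0]},{"jaw": 0,"trans": [-0.065,0,0]}])

```text
t: 6.3
eef_pos: [0.5981, 0.0286, 0.2094]
ee_rot: [3.141, -0.004, 0.211]
force: [4.0, 0.5, 7.1]
width: 0.0004
gripper_force: 3.3
```

Add to h.py:
```python
def lean(ga,gb,save=None):
    g=arm.grab_frame("scene");f=arm.grab_frame("top")
    c,d=cap(g,ga),cap(f,gb);B,e=tri(c[0],d[0]);s=S(B)
    print("cap",c[0].round(1),c[1],d[0].round(1),d[1],"scope",s.round(4),"miss",round(e,4),"lean",np.arctan2(-s[0],s[2]-.16),"len",np.hypot(s[0],s[2]-.16))
    s=arm.get_state();print("tcp",S(s["eef_pos"]),"F",Rs.T@s["force"],"t",s["t"])
    if save: cv2.imwrite(save,np.hstack([cv2.resize(x[y0:y0+110,x0:x0+110,::-1],(400,400),interpolation=2) for x,x0,y0 in((g,215,150),(f,175,125))]))
```

Run:
```python
from h import *
th=.6;c=W(-.104*np.sin(th),0,.16+.104*np.cos(th))
a,b=proj("scene",c)[0],proj("top",c)[0];print(a,b);lean(a,b,"pics/c2.png")
```

```text
[247.92946573 166.2609002 ] [254.87330163 190.75271113]Traceback (most recent call last):
  File "<stdin>", line 3, in <module>
  File "h.py", line 35, in lean
    c,d=cap(g,ga),cap(f,gb);B,e=tri(c[0],d[0]);s=S(B)
        ~~~^^^^^^
  File "h.py", line 31, in cap
    i=min(range(1,n),key=lambda i:np.hypot(*(ce[i]-guess))-st[i,4]*.05)
ValueError: min() iterable argument is empty
```

nudge_tcp(rows=[{"jaw": 0,"trans": [0.02,0,0]},{"jaw": 0,"trans": [0.02,0,-0.04]},{"jaw": 0,"trans": [0.02,0,-0.08]},{"jaw": 0,"trans": [0.02,0,-0.11]},{"jaw": 0.0,"trans": [-0.02,-0.04,-0.11]},{"jaw": 0.045,"trans": [-0.02,-0.08,-0.11],"rz": 0.1},{"jaw": 0.045,"trans": [-0.02,-0.112,-0.11],"rz": 0.2},{"jaw": 0.045,"trans": [-0.02,-0.112,-0.11],"rz": 0.2},{"jaw": 0.045,"trans": [-0.02,-0.112,-0.11],"rz": 0.2}])

```text
t: 7.15
eef_pos: [0.5523, 0.1353, 0.3171]
ee_rot: [3.141, 0.002, 0.013]
force: [0.6, -0.2, 0.1]
width: 0.0216
gripper_force: 0.0
```

Run:
```python
from h import *
th=.6;c=W(-.104*np.sin(th),0,.16+.104*np.cos(th))
a,b=proj("scene",c)[0],proj("top",c)[0]
lean(a,b,"pics/c2.png")
```

```text
cap [243.1 172.1] [238 167  11  13  91] [258. 183.] [255 177   8  13  81] scope [-0.0445 -0.0097  0.2461] miss 0.0001 lean 0.4764567942442436 len 0.09694158255333313
tcp [-0.0025377   0.11122298  0.31700792] F [-0.3960887   0.04199098 -0.69135764] t 7.25
```

View pics/c2.png

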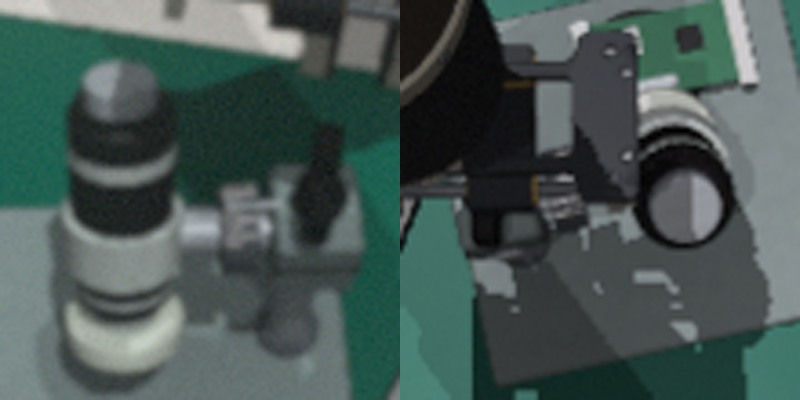

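The scene crop shows the cap at full-frame (248.0,175.3) and the top crop at (253.4,181.6), half in the robot's shadow in both. I fix the threshold and re-measure on fresh frames.

```bash
sed -i 's/g>110/g>75/; s/r=14/r=12/' h.py
```

Run:
```python
from h import *
B,e=tri((248.0,175.3),(253.4,181.6));s=S(B);print(s,e,np.arctan2(-s[0],s[2]-.16))
lean((248.0,175.3),(253.4,181.6))
```

```text
[-0.03916897 -0.00065246  0.24260053] 0.0010673292749861086 0.4427934621652931
cap [246.9 173.8] [237 167  21  16 256] [253.7 181.6] [244 172  20  19 274] scope [-0.04   -0.0019  0.2466] miss 0.0007 lean 0.43277821076384715 len 0.09534449787498689
tcp [-0.00208076  0.11042097  0.31709595] F [-0.11564874 -0.66055368  0.60976204] t 7.35
```

Run:
```python
from h import *
for x in(.05,.012,.009): print(tool(W(x,0,.209)))
```

```text
(array([0.0728, 0.098 , 0.1081]), np.float64(0.009984499185065943))
(array([0.0356, 0.1055, 0.1081]), np.float64(0.009984499185065943))
(array([0.0326, 0.1061, 0.1081]), np.float64(0.009984499185065943))
```

nudge_tcp(rows=[{"jaw": 0,"trans": [0.03,0.03,0],"rz": -0.1},{"jaw": 0,"trans": [0.06,0.06,0],"rz": -0.2},{"jaw": 0,"trans": [0.073,0.098,0],"rz": -0.2},{"jaw": 0,"trans": [0.073,0.098,0],"rz": -0.2},{"jaw": 0,"trans": [0.073,0.098,0.04],"rz": -0.2},{"jaw": 0,"trans": [0.073,0.098,0.08],"rz": -0.2},{"jaw": 0,"trans": [0.073,0.098,0.108],"rz": -0.2},{"jaw": 0,"trans": [0.073,0.098,0.108],"rz": -0.2},{"jaw": 0,"trans": [0.06,0.1006,0.108],"rz": -0.2},{"jaw": 0,"trans": [0.05,0.1026,0.108],"rz": -0.2},{"jaw": 0,"trans": [0.043,0.104,0.108],"rz": -0.2},{"jaw": 0,"trans": [0.039,0.1048,0.108],"rz": -0.2},{"jaw": 0,"trans": [0.036,0.1055,0.108],"rz": -0.2},{"jaw": 0,"trans": [0.033,0.106,0.108],"rz": -0.2},{"jaw": 0,"trans": [0.0326,0.106,0.108],"rz": -0.2},{"jaw": 0,"trans": [0.0326,0.106,0.108],"rz": -0.2}])

```text
t: 8.68
eef_pos: [0.5887, 0.028, 0.2113]
ee_rot: [3.141, -0.003, 0.211]
force: [2.8, 0.1, 6.3]
width: 0.0002
gripper_force: 2.9
```

Run:
```python
from h import *
s=arm.get_state();p=S(s["eef_pos"]);print(p,Rs.T@s["force"])
from scipy.optimize import brentq
print(brentq(lambda t:(p[0]-.0095)*np.cos(t)+(p[2]-.16)*np.sin(t)-.03,0,1.1))
```

```text
[0.01030423 0.00069076 0.21130769] [ 2.76194666 -0.47177118  6.30240603]
0.6087576663739801
```

nudge_tcp(rows=[{"jaw": 0,"trans": [0.02,0,0]},{"jaw": 0,"trans": [0.02,0,-0.04]},{"jaw": 0,"trans": [0.02,0,-0.08]},{"jaw": 0,"trans": [0.02,0,-0.11]},{"jaw": 0.0,"trans": [-0.01,-0.04,-0.11]},{"jaw": 0.045,"trans": [-0.01,-0.08,-0.11],"rz": 0.1},{"jaw": 0.045,"trans": [-0.01,-0.112,-0.11],"rz": 0.2},{"jaw": 0.045,"trans": [-0.01,-0.16,-0.11],"rz": 0.2},{"jaw": 0.045,"trans": [-0.01,-0.2,-0.11],"rz": 0.2},{"jaw": 0.045,"trans": [-0.01,-0.2,-0.11],"rz": 0.2},{"jaw": 0.045,"trans": [-0.01,-0.2,-0.11],"rz": 0.2}])

```text
t: 9.6
eef_pos: [0.5347, 0.224, 0.3187]
ee_rot: [3.141, 0.002, 0.014]
force: [-0.2, -0.1, 0.5]
width: 0.035
gripper_force: 0.0
```

Run:
```python
from h import *
th=.62;c=W(-.1*np.sin(th),0,.155+.1*np.cos(th))
lean(proj("scene",c)[0],proj("top",c)[0],"pics/c3.png")
```

```text
cap [247.7 171. ] [238 164  21  15 257] [254.7 189.2] [246 179  19  21 306] scope [-0.0542 -0.0007  0.236 ] miss 0.0002 lean 0.6192639293681909 len 0.09331974407643522
tcp [-0.00162398  0.20114121  0.31907786] F [-0.24542906 -0.69103496  0.26542387] t 9.7
```

View pics/c3.png

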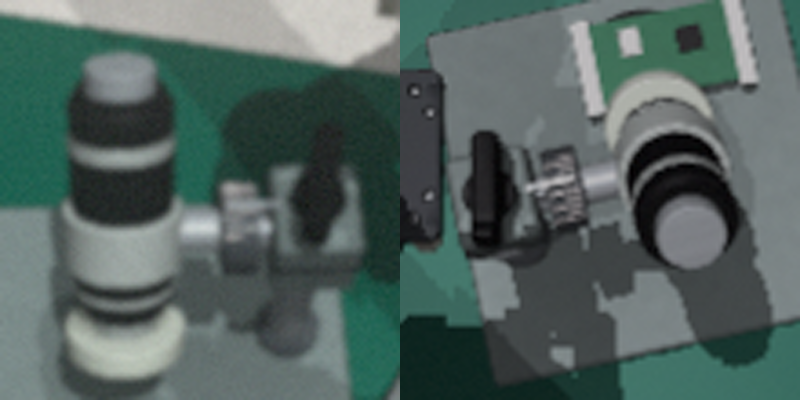

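The scene crop shows the cap's top face centred at full-frame (248.1,169.5), and the top crop at (255.3,188.8). The bar now lies along scope x and the drum marks are at (560,185) in the crop. I refine the lean by intersecting each view's ray with the 104 mm circle.

Add to h.py:
```python
from scipy.optimize import brentq
def lean1(n,uv,R=.104):
    o,d=ray(n,uv);o=S(o);d=Rs.T@d
    p=o-d*o[1]/d[1] if 0 else None
    # best theta: closest distance of the ray to point at lean t on the y=0 plane
    def miss(t):
        q=np.array([-R*np.sin(t),0,.16+R*np.cos(t)]);v=q-o;return np.linalg.norm(np.cross(v,d))/np.linalg.norm(d)
    from scipy.optimize import minimize_scalar
    r=minimize_scalar(miss,bounds=(-.4,1.2),method="bounded");return r.x,r.fun
```

Run:
```python
from h import *
for nm,a,b in(("start",(248.1,197.5),(246.5,151.9)),("first",(248.0,175.3),(253.4,181.6)),("second",(248.1,169.5),(255.3,188.8))):
    print(nm,lean1("scene",a),lean1("top",b),tri(a,b)[1],S(tri(a,b)[0]))
```

```text
start (np.float64(-0.2214160692623087), np.float64(0.00048333777679095786)) (np.float64(-0.1956818029880075), np.float64(0.00023933538379016455)) 0.0006031769243069126 [ 2.10340481e-02 -1.89091439e-04  2.58361459e-01]
first (np.float64(0.2636593766911979), np.float64(9.165633770824031e-05)) (np.float64(0.4069262698167113), np.float64(0.0007257635704540577)) 0.0010673292749861086 [-0.03916897 -0.00065246  0.24260053]
second (np.float64(0.4521006894075454), np.float64(0.0002542101448005667)) (np.float64(0.5603130162983929), np.float64(0.0016180509488868194)) 0.0021212658236720887 [-0.05429146 -0.00081672  0.24099074]
```

Add to h.py:
```python
def drum(n,f,ys,off=0):
    g=cv2.cvtColor(f,cv2.COLOR_RGB2GRAY).astype(np.float32)
    ph=np.radians(np.arange(-70,91,2)); out=[]
    for y in ys:
        X=[W(off+.026*np.sin(p),y,.16+.026*np.cos(p)) for p in ph]
        uv=proj(n,X).astype(np.float32); out.append(cv2.remap(g,uv[:,0],uv[:,1],cv2.INTER_CUBIC).ravel())
    return np.degrees(ph),np.array(out)
```

Run:
```python
from h import *
fr={n:[arm.grab_frame(n) for _ in range(4)] for n in P}
vis=[]
for n in P:
    f=np.mean(fr[n],0).astype(np.uint8);np.save(f"{n}.npy",f)
    ph,o=drum(n,f,np.arange(.052,.082,.003))
    print(n);print("    ",ph[::2].astype(int).tolist())
    for y,r in zip(np.arange(52,82,3),o): print(y,r[::2].astype(int).tolist())
    c=proj(n,W(0,.067,.186))[0];x,y=np.int32(c)-20;vis.append(cv2.resize(f[y:y+40,x:x+40,::-1],(400,400),interpolation=cv2.INTER_CUBIC))
cv2.imwrite("pics/d.png",np.hstack(vis))
```

```text
scene
     [-70, -66, -62, -58, -54, -50, -46, -42, -38, -34, -29, -26, -22, -18, -14, -10, -6, -2, 2, 6, 10, 14, 18, 22, 26, 29, 34, 38, 42, 46, 50, 54, 58, 62, 66, 70, 74, 78, 82, 86, 90]
52 [55, 55, 55, 55, 55, 54, 54, 54, 54, 53, 53, 52, 51, 50, 50, 51, 53, 62, 79, 102, 125, 144, 160, 170, 179, 180, 169, 147, 128, 114, 105, 95, 90, 90, 97, 101, 102, 100, 99, 98, 99]
55 [60, 60, 60, 60, 61, 63, 66, 69, 72, 77, 79, 79, 78, 76, 71, 67, 67, 67, 72, 83, 98, 111, 118, 119, 117, 118, 117, 111, 102, 89, 78, 70, 64, 61, 61, 64, 67, 69, 73, 78, 81]
58 [87, 85, 84, 86, 89, 96, 105, 113, 122, 130, 135, 133, 128, 120, 114, 111, 115, 117, 117, 114, 115, 114, 118, 113, 107, 108, 116, 122, 118, 97, 77, 68, 65, 59, 58, 56, 55, 55, 54, 54, 54]
61 [117, 113, 111, 112, 114, 120, 130, 139, 146, 153, 157, 154, 148, 139, 132, 132, 140, 148, 147, 135, 124, 121, 124, 125, 124, 127, 133, 138, 134, 109, 82, 70, 67, 66, 65, 61, 57, 56, 54, 52, 49]
64 [120, 114, 111, 111, 113, 119, 126, 136, 142, 149, 153, 150, 144, 137, 130, 131, 139, 148, 148, 137, 125, 121, 124, 122, 123, 124, 124, 126, 124, 102, 81, 71, 
[... 2271 characters left out ...]
, 31, 39, 61, 83, 84, 68, 49, 77, 124, 105, 73, 45, 66, 142, 130, 68, 97, 174, 175, 130, 85, 64, 72, 101, 110, 93, 74, 60, 53, 52, 52, 52, 54, 59, 64, 67, 68, 67, 63, 59]
73 [27, 32, 43, 62, 82, 86, 70, 60, 76, 103, 94, 71, 61, 76, 117, 107, 72, 90, 160, 157, 110, 72, 67, 77, 94, 99, 86, 67, 58, 50, 47, 46, 49, 53, 56, 60, 63, 63, 63, 60, 56]
76 [33, 37, 58, 80, 88, 79, 68, 68, 77, 84, 82, 76, 73, 80, 87, 83, 83, 129, 177, 168, 122, 87, 72, 80, 92, 88, 76, 66, 61, 60, 57, 53, 56, 63, 69, 74, 77, 78, 77, 73, 67]
79 [45, 57, 71, 71, 65, 72, 89, 102, 98, 81, 71, 87, 89, 74, 72, 108, 128, 157, 178, 171, 138, 109, 96, 100, 105, 108, 108, 110, 108, 104, 100, 98, 97, 97, 98, 99, 99, 99, 98, 97, 95]
```

View pics/d.png

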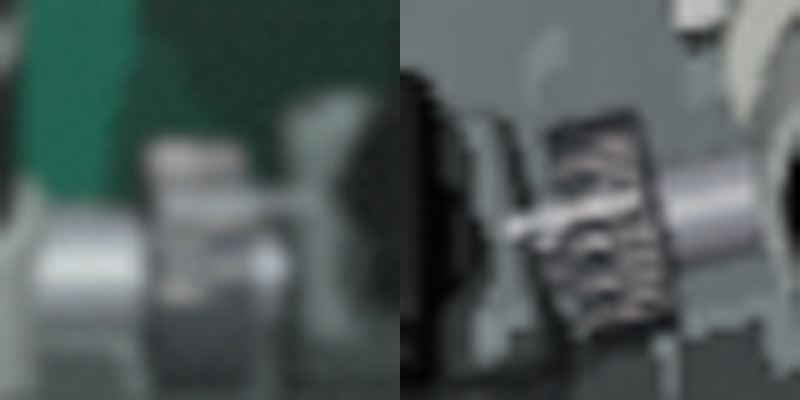

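Run:
```python
from h import *
for n in("top","scene"):
    f=np.load(n+".npy")
    ph,o=drum(n,f,[.071,.073,.075]);
    X=np.array([W(.026*np.sin(p),.070,.16+.026*np.cos(p)) for p in np.radians(ph)])
    uv=proj(n,X);pt=proj(n,W(0,.070,.191))[0]
    i=np.argmin(np.linalg.norm(uv-pt,axis=1));print(n,"pointer expected near phi",ph[i],np.linalg.norm(uv-pt,axis=1)[i])
    o=o.mean(0)
    from scipy.signal import find_peaks
    k,_=find_peaks(o,prominence=6)
    for j in k:
        a,b,c=o[j-1:j+2];print("  peak",round(ph[j]+2*(a-c)/2/(a-2*b+c),1),int(b))
```

```text
top pointer expected near phi 2.0 0.09998948917477865
  peak -51.8 86
  peak -33.0 105
  peak -12.5 122
  peak 3.8 173
  peak 28.6 99
  peak 76.5 68
scene pointer expected near phi -6.000000000000001 0.2777698890885339
  peak -28.9 117
  peak 0.9 148
  peak 28.9 131
```

Run:
```python
from h import *
for x in(.05,.0036): print(tool(W(x,0,.209)))
```

```text
(array([0.0896, 0.1862, 0.1106]), np.float64(0.00911701335252002))
(array([0.0441, 0.1954, 0.1106]), np.float64(0.00911701335252002))
```

nudge_tcp(rows=[{"jaw": 0,"trans": [0.03,0.03,0],"rz": -0.1},{"jaw": 0,"trans": [0.06,0.07,0],"rz": -0.2},{"jaw": 0,"trans": [0.09,0.11,0],"rz": -0.2},{"jaw": 0,"trans": [0.09,0.15,0],"rz": -0.2},{"jaw": 0,"trans": [0.09,0.186,0],"rz": -0.2},{"jaw": 0,"trans": [0.09,0.186,0.03],"rz": -0.2},{"jaw": 0,"trans": [0.09,0.186,0.07],"rz": -0.2},{"jaw": 0,"trans": [0.09,0.186,0.11],"rz": -0.2},{"jaw": 0,"trans": [0.09,0.186,0.11],"rz": -0.2},{"jaw": 0,"trans": [0.075,0.189,0.11],"rz": -0.2},{"jaw": 0,"trans": [0.065,0.191,0.11],"rz": -0.2},{"jaw": 0,"trans": [0.057,0.193,0.11],"rz": -0.2},{"jaw": 0,"trans": [0.052,0.194,0.11],"rz": -0.2},{"jaw": 0,"trans": [0.048,0.195,0.11],"rz": -0.2},{"jaw": 0,"trans": [0.045,0.195,0.11],"rz": -0.2},{"jaw": 0,"trans": [0.044,0.195,0.11],"rz": -0.2},{"jaw": 0,"trans": [0.044,0.195,0.11],"rz": -0.2},{"jaw": 0,"trans": [0.044,0.195,0.11],"rz": -0.2}])

```text
t: 11.6
eef_pos: [0.5831, 0.0271, 0.2107]
ee_rot: [3.141, -0.002, 0.211]
force: [1.6, -0.8, 7.2]
width: 0.0003
gripper_force: 2.9
```

Run:
```python
from h import *
s=arm.get_state();p=S(s["eef_pos"]);print(p,Rs.T@s["force"])
print(brentq(lambda t:(p[0]-.0095)*np.cos(t)+(p[2]-.16)*np.sin(t)-.03,0,1.1))
```

```text
[0.00456322 0.00093421 0.21065935] [ 1.34964038 -1.13407406  7.17432481]
0.72745816491684
```

nudge_tcp(rows=[{"jaw": 0,"trans": [0.02,0,0]},{"jaw": 0,"trans": [0.02,0,-0.04]},{"jaw": 0,"trans": [0.02,0,-0.08]},{"jaw": 0,"trans": [0.02,0,-0.11]},{"jaw": 0.0,"trans": [-0.005,-0.04,-0.11]},{"jaw": 0.045,"trans": [-0.005,-0.08,-0.11],"rz": 0.1},{"jaw": 0.045,"trans": [-0.005,-0.112,-0.11],"rz": 0.2},{"jaw": 0.045,"trans": [-0.005,-0.16,-0.11],"rz": 0.2},{"jaw": 0.045,"trans": [-0.005,-0.2,-0.11],"rz": 0.2},{"jaw": 0.045,"trans": [-0.005,-0.2,-0.11],"rz": 0.2},{"jaw": 0.045,"trans": [-0.005,-0.2,-0.11],"rz": 0.2}])

```text
t: 12.52
eef_pos: [0.5342, 0.2239, 0.3184]
ee_rot: [3.14, 0.003, 0.014]
force: [0.3, -0.4, -0.2]
width: 0.0345
gripper_force: 0.0
```

Add to h.py:
```python
from scipy.signal import find_peaks
def check(save=None):
    f=np.mean([arm.grab_frame("top") for _ in range(4)],0).astype(np.uint8)
    ph,o=drum("top",f,[.070,.072,.074]);o=o.mean(0);k,_=find_peaks(o,prominence=5)
    for j in k:
        a,b,c=o[j-1:j+2];print("  peak",round(ph[j]+(a-c)/(a-2*b+c),1),int(b))
    c=W(-.104*np.sin(.69),0,.16+.104*np.cos(.69));d=cap(f,proj("top",c)[0]);print(d[0],d[1],lean1("top",d[0]))
    if save:
        u=lambda x0,y0,w:cv2.resize(f[y0:y0+w,x0:x0+w,::-1],(400,400),interpolation=2)
        cv2.imwrite(save,np.hstack([u(198,154,40),u(175,125,110)]))
```

Run:
```python
from h import *
check("pics/c4.png");print(arm.get_state()["t"])
```

```text
  peak -58.3 90
  peak -39.6 102
  peak -19.8 106
  peak 3.2 165
  peak 21.0 108
  peak 76.6 73
[255.19631902 194.16257669] [246 184  20  23 326] (np.float64(0.6765744957957377), np.float64(0.000686829086244532))
12.7167
```

View pics/c4.png

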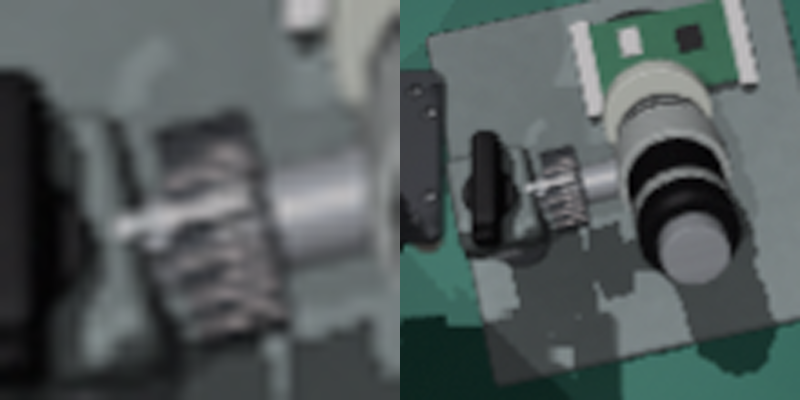

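The drum's long marks read -58, -40, -20 and +21 about the pointer. That puts the lean at 39.5–40.5°, and the cap ray (0.68–0.69 rad) and finger contact agree. Next I retighten the knob.

Run:
```python
from h import *
print(tool([.5561,.1328,.207]))
```

```text
(array([0.0197, 0.0881, 0.1122]), np.float64(0.009304152590097647))
```

nudge_tcp(rows=[{"jaw": 0.045,"trans": [0.01,0.04,0]},{"jaw": 0.045,"trans": [0.0197,0.08,0]},{"jaw": 0.045,"trans": [0.0197,0.088,0]},{"jaw": 0.045,"trans": [0.0197,0.088,0]},{"jaw": 0.045,"trans": [0.0197,0.088,0.04]},{"jaw": 0.045,"trans": [0.0197,0.088,0.08]},{"jaw": 0.045,"trans": [0.0197,0.088,0.112]},{"jaw": 0.045,"trans": [0.0197,0.088,0.112]},{"jaw": 0.045,"trans": [0.0197,0.088,0.112]},{"jaw": 0,"trans": [0.0197,0.088,0.112]},{"jaw": 0,"trans": [0.0197,0.088,0.112]},{"jaw": 0,"trans": [0.0197,0.088,0.112]},{"jaw": 0,"trans": [0.0197,0.088,0.112]},{"jaw": 0,"trans": [0.0197,0.088,0.112]},{"jaw": 0,"trans": [0.0197,0.088,0.112]},{"jaw": 0,"trans": [0.0197,0.088,0.112]}], grip_force=25)

```text
t: 14.05
eef_pos: [0.5566, 0.1328, 0.2088]
ee_rot: [3.14, -0.001, 0.01]
force: [0.8, -5.3, 4.9]
width: 0.0158
gripper_force: 25.0
```

nudge_tcp(rows=[{"jaw": 0,"rz": 0.1},{"jaw": 0,"rz": 0.2},{"jaw": 0,"rz": 0.3},{"jaw": 0,"rz": 0.4},{"jaw": 0,"rz": 0.5},{"jaw": 0,"rz": 0.6},{"jaw": 0,"rz": 0.7},{"jaw": 0,"rz": 0.8},{"jaw": 0,"rz": 0.9},{"jaw": 0,"rz": 1.0},{"jaw": 0,"rz": 1.1},{"jaw": 0,"rz": 1.2},{"jaw": 0,"rz": 1.25},{"jaw": 0,"rz": 1.25},{"jaw": 0,"rz": 1.25}], grip_force=30)

```text
t: 15.3
eef_pos: [0.5567, 0.1329, 0.2088]
ee_rot: [-3.141, -0.002, -1.239]
force: [0.0, -5.6, 4.8]
width: 0.0161
gripper_force: 30.0
```

```bash
python3 -c "
from h import *
s=arm.get_state();print(s['moment'],s['q'].round(2))"
```

```text
[-1.94010335 -0.23792429 -0.02627354] [ 0.58  0.2  -0.25  0.   -1.12 -0.25]
```

nudge_tcp(rows=[{"jaw": 0.045},{"jaw": 0.045},{"jaw": 0.045},{"jaw": 0.045,"trans": [0,0,-0.04]},{"jaw": 0.045,"trans": [0,0,-0.08]},{"jaw": 0.045,"trans": [0,0,-0.11]},{"jaw": 0.0,"trans": [0,0,-0.11]}], grip_force=20)

```text
t: 15.88
eef_pos: [0.5588, 0.1348, 0.3249]
ee_rot: [-3.131, 0.0, -1.239]
force: [0.9, 0.5, 1.4]
width: 0.0417
gripper_force: 0.0
```

Run:
```python
from h import *
check("pics/c5.png");print(tool(W(-.06,.19,.319)),tool(W(-.104*np.sin(.695),0,.32)))
f=arm.grab_frame("scene");cv2.imwrite("pics/s5.png",f[:,:,::-1])
```

```text
  peak -59.3 53
  peak -39.1 64
  peak -20.1 58
  peak 2.7 70
  peak 20.6 56
  peak 76.7 70
[255.74725275 194.78846154] [246 184  22  23 364] (np.float64(0.6932721408668928), np.float64(0.00017558322628428744))
(array([-0.0855,  0.0497, -0.0025]), np.float64(-1.239502274790984)) (array([ 0.1022,  0.0795, -0.0035]), np.float64(-1.239502274790984))
```

View pics/c5.png

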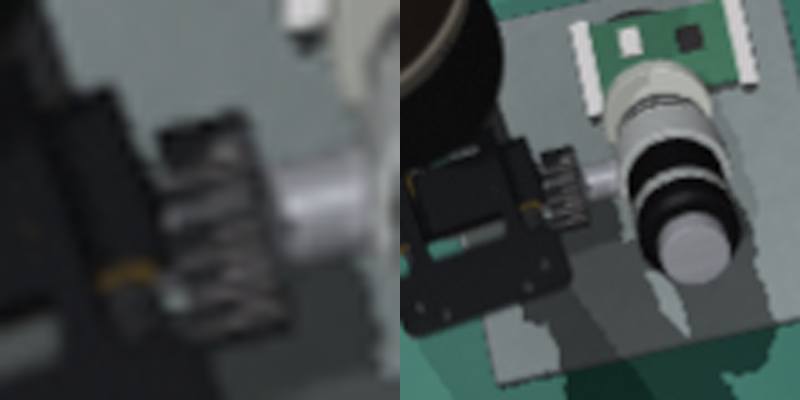

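Run:
```python
from h import *
th=.695;n=np.array([-np.sin(th),0,np.cos(th)]);C=np.array([0,0,.16])+.104*n
H=C-[.0095,0,0]+.03*n;print(H,tool(W(H[0],H[1],.319)),tool(W(*H)))
```

```text
[-0.09531165  0.          0.2629192 ] (array([ 0.0986,  0.1079, -0.0028]), np.float64(-1.2395867070592939)) (array([0.0986, 0.1079, 0.0533]), np.float64(-1.2395867070592939))
```

nudge_tcp(rows=[{"jaw": 0,"trans": [0.02,0.02,0],"rz": -0.12},{"jaw": 0,"trans": [0.04,0.04,0],"rz": -0.24},{"jaw": 0,"trans": [0.06,0.07,0],"rz": -0.36},{"jaw": 0,"trans": [0.08,0.1,0],"rz": -0.48},{"jaw": 0,"trans": [0.0986,0.108,0],"rz": -0.6},{"jaw": 0,"trans": [0.0986,0.108,0],"rz": -0.72},{"jaw": 0,"trans": [0.0986,0.108,0],"rz": -0.84},{"jaw": 0,"trans": [0.0986,0.108,0],"rz": -0.96},{"jaw": 0,"trans": [0.0986,0.108,0],"rz": -1.08},{"jaw": 0,"trans": [0.0986,0.108,0],"rz": -1.2},{"jaw": 0,"trans": [0.0986,0.108,0],"rz": -1.32},{"jaw": 0,"trans": [0.0986,0.108,0],"rz": -1.448},{"jaw": 0,"trans": [0.0986,0.108,0.03],"rz": -1.448},{"jaw": 0,"trans": [0.0986,0.108,0.053],"rz": -1.448},{"jaw": 0,"trans": [0.0986,0.108,0.053],"rz": -1.448},{"jaw": 0,"trans": [0.0986,0.108,0.053],"rz": -1.448}], grip_force=20)

```text
t: 17.47
eef_pos: [0.4852, 0.0051, 0.2634]
ee_rot: [3.141, 0.004, 0.208]
force: [0.6, -0.6, 1.5]
width: 0.0006
gripper_force: 0.0
```

Run:
```python
from h import *
s=arm.get_state();print(S(s["eef_pos"]),s["ee_rot"],Rs.T@s["force"],s["moment"])
```

```text
[-0.0957235  -0.00030739  0.26337735] [3.14055392 0.00393101 0.20827638] [ 0.48656387 -0.66674745  1.47478492] [-0.00845109 -0.07037805  0.04063032]
```

nudge_tcp(rows=[{"jaw": 0,"trans": [0.0064,0,0.0077]},{"jaw": 0,"trans": [0.0128,0,0.0154]},{"jaw": 0,"trans": [0.0179,0,0.0215]},{"jaw": 0,"trans": [0.0198,0,0.0238]},{"jaw": 0,"trans": [0.0218,0,0.0261]},{"jaw": 0,"trans": [0.0218,0,0.0261]}])

```text
t: 17.97
eef_pos: [0.5077, 0.0101, 0.2382]
ee_rot: [3.141, 0.001, 0.208]
force: [-1.6, 0.9, 2.7]
width: 0.001
gripper_force: 0.9
```

Add to h.py:
```python
def pr():
    th=.695;n=np.array([-np.sin(th),0,np.cos(th)]);C=np.array([0,0,.16])+.104*n
    s=arm.get_state();p=S(s["eef_pos"])+[.0095,0,0]-C;F=Rs.T@s["force"]
    print("edge: along n mm",1e3*p@n,"across",1e3*(p@[np.cos(th),0,np.sin(th)]),"F n",F@n,"F across",F@[np.cos(th),0,np.sin(th)],"Fy",F[1],s["moment"])
```

```bash
python3 -c "from h import *;pr()"
```

```text
edge: along n mm -3.5389925476147726 across 1.564185908573155 F n 3.0167237721782763 F across 0.6759928458794351 Fy 1.2236564841370254 [ 0.1325125   0.29033106 -0.01938082]
```

nudge_tcp(rows=[{"jaw": 0,"trans": [0.0013,0,0.0015]},{"jaw": 0,"trans": [0.0026,0,0.0031]},{"jaw": 0,"trans": [0.0038,0,0.0046]},{"jaw": 0,"trans": [0.0045,0,0.0054]},{"jaw": 0,"trans": [0.0045,0,0.0054]}])

```text
t: 18.38
eef_pos: [0.512, 0.011, 0.2332]
ee_rot: [3.142, -0.0, 0.208]
force: [-1.6, 0.5, 3.4]
width: 0.0003
gripper_force: 1.7
```

```bash
python3 -c "from h import *;pr()"
```

```text
edge: along n mm -10.161069907115316 across 1.7051320186099868 F n 3.591218902604337 F across 1.0286320194057177 Fy 0.8346615556581827 [ 0.19013336  0.60891649 -0.01943716]
```

nudge_tcp(rows=[{"jaw": 0,"trans": [0.0006,0,0.0008]},{"jaw": 0,"trans": [0.001,0,0.0012]},{"jaw": 0,"trans": [0.001,0,0.0012]}])

```text
t: 18.63
eef_pos: [0.5129, 0.0112, 0.2319]
ee_rot: [3.142, -0.0, 0.208]
force: [-1.5, 0.6, 4.6]
width: 0.0004
gripper_force: 1.9
```

```bash
python3 -c "from h import *;pr()"
```

```text
edge: along n mm -11.70643155196392 across 1.6529782201121856 F n 4.362086188877458 F across 1.900344209055982 Fy 0.9446761615606751 [0.25387876 0.54281506 0.04605537]
```

nudge_tcp(rows=[{"jaw": 0,"trans": [0.0006,0,0.0008]},{"jaw": 0,"trans": [0.001,0,0.0012]},{"jaw": 0,"trans": [0.001,0,0.0012]}])

```text
t: 18.88
eef_pos: [0.5137, 0.0113, 0.231]
ee_rot: [3.141, 0.0, 0.208]
force: [-4.7, 1.4, 8.2]
width: 0.0004
gripper_force: 4.1
```

```bash
python3 -c "from h import *;pr()"
```

```text
edge: along n mm -12.91758408842669 across 1.6418631842061473 F n 9.047187389836651 F across 1.9288307800328446 Fy 2.3627308725417615 [0.43592188 1.48519857 0.01095114]
```

nudge_tcp(rows=[{"jaw": 0,"trans": [0.0004,0,0.0005]},{"jaw": 0,"trans": [0.0006,0,0.0008]},{"jaw": 0,"trans": [0.0006,0,0.0008]}])

```text
t: 19.13
eef_pos: [0.5139, 0.0113, 0.2306]
ee_rot: [3.141, 0.0, 0.208]
force: [-7.7, 1.4, 11.6]
width: 0.0002
gripper_force: 6.5
```

```bash
python3 -c "from h import *;pr()"
```

```text
edge: along n mm -13.306849370743475 across 1.5394223579303004 F n 13.550004320177223 F across 1.8327910679826536 Fy 2.984819478427821 [0.50521278 2.5594752  0.01638913]
```

nudge_tcp(rows=[{"jaw": 0,"trans": [-0.002,0,-0.0024]},{"jaw": 0,"trans": [-0.0045,0,-0.0054]},{"jaw": 0,"trans": [-0.0067,0,-0.008]},{"jaw": 0,"trans": [-0.0067,0,-0.008]},{"jaw": 0,"trans": [-0.0067,0,-0.008]}])

```text
t: 19.55
eef_pos: [0.5077, 0.0101, 0.2378]
ee_rot: [-3.142, -0.0, 0.208]
force: [-0.9, -0.7, -0.5]
width: 0.0005
gripper_force: 0.0
```

```bash
python3 -c "from h import *;pr()"
```

```text
edge: along n mm -3.8147040021465846 across 1.2661891924161788 F n 0.3023468296617604 F across -1.098414573068232 Fy -0.4479381763590705 [-0.03863623 -0.04346015  0.02333392]
```

nudge_tcp(rows=[{"jaw": 0,"trans": [-0.0064,0,-0.0077]},{"jaw": 0,"trans": [-0.0192,0,-0.023]},{"jaw": 0,"trans": [-0.032,0,-0.05]},{"jaw": 0,"trans": [-0.032,-0.04,-0.09]},{"jaw": 0,"trans": [-0.032,-0.08,-0.09]},{"jaw": 0,"trans": [-0.032,-0.12,-0.09]},{"jaw": 0,"trans": [-0.032,-0.16,-0.09]},{"jaw": 0,"trans": [-0.032,-0.2,-0.09]},{"jaw": 0,"trans": [-0.032,-0.2,-0.09]},{"jaw": 0,"trans": [-0.032,-0.2,-0.09]}])

```text
t: 20.38
eef_pos: [0.4343, 0.2012, 0.3279]
ee_rot: [3.141, 0.0, 0.212]
force: [-0.3, -0.4, -0.0]
width: 0.0003
gripper_force: 0.0
```

Run:
```python
from h import *
check()
g=arm.grab_frame("scene");f=arm.grab_frame("top")
cv2.imwrite("pics/c6.png",np.hstack([cv2.resize(x[y0:y0+110,x0:x0+110,::-1],(400,400),interpolation=2) for x,x0,y0 in((g,215,150),(f,175,125))]))
pr()
```

```text
  peak -58.3 76
  peak -39.1 88
  peak -20.0 87
  peak 3.0 136
  peak 21.0 99
  peak 76.6 71
[255.14566929 192.12204724] [246 184  19  17 254] (np.float64(0.6308878569436154), np.float64(7.142828901391948e-06))
edge: along n mm 85.89317766702126 across 34.607086207526756 F n 0.8432098194474464 F across -0.0038800143181912383 Fy -0.6831608803183341 [-0.07001087 -0.00908844 -0.0675218 ]
```

View pics/c6.png

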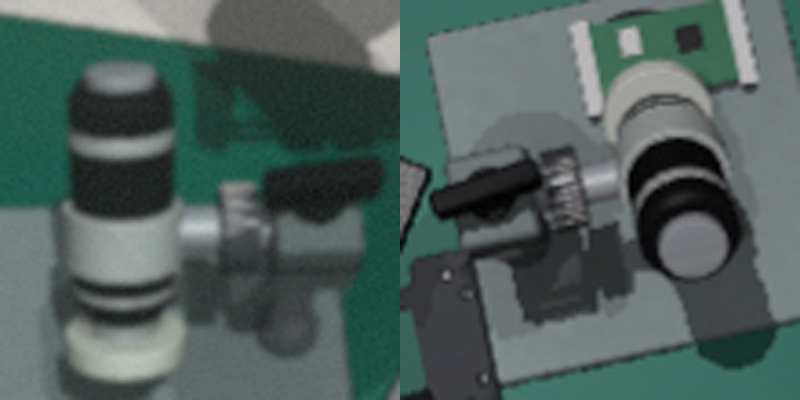

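The cap is now shorter in both crops (scene cap top at about (120,78), top at (693,243)). Its top-view blob is 17 px tall against 23 before, which fits the caught-down 97.4 mm at 0.68 rad. The drum marks have not moved. I re-check once more before handing in.

nudge_tcp(rows=[{"jaw": 0,"trans": [0,-0.04,0]},{"jaw": 0,"trans": [0,-0.06,0]},{"jaw": 0,"trans": [0,-0.06,0]},{"jaw": 0,"trans": [0,-0.06,0]},{"jaw": 0,"trans": [0,-0.06,0]},{"jaw": 0,"trans": [0,-0.06,0]}])

```text
t: 21.18
eef_pos: [0.423, 0.2569, 0.3279]
ee_rot: [3.142, -0.0, 0.207]
force: [0.5, -0.2, -0.3]
width: 0.0006
gripper_force: 0.0
```

Run:
```python
from h import *
check()
f=arm.grab_frame("top");c=W(-.0974*np.sin(.695),0,.16+.0974*np.cos(.695));print(lean1("top",cap(f,proj("top",c)[0])[0],.0974))
print(arm.job_done())
```

```text
  peak -58.3 83
  peak -39.7 90
  peak -19.9 86
  peak 2.9 133
  peak 21.1 96
  peak 76.6 67
[255.22983871 192.10887097] [247 184  18  17 248] (np.float64(0.6309580960075604), np.float64(0.00018049106702429116))
(np.float64(0.668605119122384), np.float64(0.00044107474603190044))
the job is handed in; nothing more can be done
None
```

The job is handed in at about 21 s of the 72 s: the head leans at the 40-degree mark (40° ± 1° by my readings), the knob is firm again at about 1.45 rad, and the button caught down on the first press; I saw no glow in the pictures, so the light being on is judged from the button, and nothing else on the bench was touched.

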